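# Pack the ink samples and check the colour of the white jar

## Task

Complete the set of ink samples: put the two loose jars (the tall white one and the dark red one) into the two empty places in the cardboard tray, either one in either place, so that each stands upright on the tray's floor among the others; set them down rather than dropping them, and keep all the jars upright. Then, with both jars let go, take the colour reader out of its dock and hold it upright with its sprung black nose pressed lightly and centrally on the magenta colour dab on the white jar's lid, the nose pushed in at least half way, and finish while still holding it there. Leave the amber bottle, the marker and the other things on the bench where they are.

Things in the scene. Friction and masses are not known exactly. Their poses are not given: they have to be found in the camera images.
- tray: low open tray of brown cardboard, fixed, outside 139 (x) by 204 (y) by 45 mm high, walls and floor 4 mm. Origin: centre of the underside; +x points away from the robot, +y left. Three jars stand in the far row, a short one in the middle of the near row; the two near corners are empty
- place_left (a point): the left empty place in the tray's near row: the point on the tray's floor (4 mm above the bench) where a jar's underside centre belongs; x -33, y +66 mm in the tray's frame. The place is 3 to 5 mm wider than a jar
- place_right (a point): the right empty place in the tray's near row: the point on the tray's floor (4 mm above the bench) where a jar's underside centre belongs; x -33, y -66 mm in the tray's frame. The place is 3 to 5 mm wider than a jar
- jar_white: loose opaque white jar with a cream screw lid, 63 mm in diameter across the lid (the body 60 mm), 86 mm tall, about 0.17 kg; origin: centre of its underside, z up. The lid is the top 17 mm; a magenta dab is on it
- jar_red: loose jar of dark red ink with a pale yellow screw lid, 63 mm in diameter across the lid (the body 60 mm), 72 mm tall, about 0.14 kg; origin: centre of its underside, z up. The lid is the top 17 mm
- dab (a point): centre of the magenta dab, a round spot 21 mm in diameter on the white jar's flat lid, 12 mm from the lid's centre, at the level of the lid's top (86 mm above the jar's underside)
- jar_short: jar of yellow ink with a pale yellow lid, 63 mm in diameter and only 50 mm tall, loose in the middle of the tray's near row; origin: centre of its underside. Lower than the others: there is room for a finger above it
- jar_far_left: jar of yellow ink, 63 mm in diameter, 72 mm tall, loose in the left place of the tray's far row; origin: centre of its underside
- jar_far_mid: jar of black ink, 64 mm in diameter, 72 mm tall, loose in the middle place of the tray's far row; origin: centre of its underside
- jar_far_right: jar of yellow ink, 63 mm in diameter, 72 mm tall, loose in the right place of the tray's far row; origin: centre of its underside
- reader: hand-held colour reader, a round stick 124 mm long, 0.14 kg, standing nose down in its dock. Origin: on its axis at the nose's face (nose out), z up along the axis. Black nose 0 to 10 mm, white lower body to 46 mm, collar 43 mm wide from 46 to 54 mm (rests on the dock's rim), ribbed black grip 30 mm in diameter from 54 to 110 mm, white cap to 124 mm
- reader_face (a point): centre of the face of the reader's nose, a black disc 21 mm in diameter; it moves with the nose
- nose (a joint): how far the sprung nose is pushed into the reader: 0 = out, 0.008 m = fully in. The spring takes about 2 N to start, 5 N half way and 8 N fully in
- dock: grey dock of the reader, fixed: a foot 80 mm in diameter and an upright tube 47 mm in diameter (bore 36 mm), rim 56 mm above the bench; the reader lifts straight up out of it (46 mm of it is inside). Origin: centre of the underside
- marker_red: red marker pen, 122 mm long, loose, lying at the right; leave alone. Origin: centre of the underside
- amber_b: small amber bottle with a white cap, 42 mm in diameter, 85 mm tall, loose, standing at the right, leave alone. Origin: centre of the underside
- mixer_stand: overhead stirrer, fixed, right behind the work: a flat foot 180 (x) by 275 (y) by 22 mm centred at its origin, and a motor head over the foot from 50 mm before to 50 mm behind the origin in x, from 30 to 140 mm to its left in y, 0.21 to 0.39 m above the bench, carried by a column at the right. Keep arm and gripper in front of it. Origin: centre of the underside
Mind the look-alikes: they are no part of the job. What is shaped like the jar_red but green is not meant.

How it is judged:
By the outcome, as a careful person would: the job done as asked, in the order asked, and still so for the second after the job is handed in, while the arm keeps its last pose, push and grip.
It also fails if it takes over 72 s, if anything falls off the work surface, if the arm or the gripper's body presses on something with over 40 N, if the wrist force passes 120 N, or if a joint passes its speed limit or range.

## Robot

A 6-joint arm with a two-finger parallel gripper is mounted at the origin on a cart in front of the work surface, level with it; the furniture and walls round the work are solid. World frame = base frame: x ahead of the robot, y to its left, z up, the work surface at z = 0. Lengths are in m, angles in rad, forces in N, time in s.
With the tool pointing down it reaches from about 0.375 to 0.9 m from the base axis. Payload 3.1 kg.
Tool frame: the origin (TCP) lies at the very end of the fingers, on their centre line; the grasp point (between the pads) lies 19 mm behind it; z points along the fingers, y is the direction in which the jaws open and shut (so a half turn about z gives the same grasp; the last joint's range is limited). The gripper opens to 85 mm and grips with 20 to 120 N. Pads are 22 mm wide; open, the fingers measure 114 mm over their backs; the gripper's body (76 mm by 85 mm) begins 54 mm behind the grasp point. The pads swing forward as they close: fully open they stand 13 mm farther back than shut.
Start: joints at [-1.442, 0.527, 1.433, -0, 1.181, -0.178], TCP at [0.189, -0.596, 0.231] pointing down, gripper open.
Joint ranges: [-3.08, 3.08], [-0.75, 2.2], [0.22, 2.44], [-1.43, 4.57], [0, 2.65], [-2.85, 2.85]. Speed limits (rad/s): [2.79, 2.79, 3.14, 3.14, 3.14, 3.14].

## Interface

Orientations are given as a unit quaternion [x, y, z, w].
In Python, from station import manip gives the robot as it stands.
- The arm moves only by the tool send_rows, never from a script. Its argument "motion" is a list of rows, each an object with "gripper": the finger opening in mm, from 0 to 85.4; "travel": the shift along the tool's x, y, z in mm, a list of three; "rotation": the turn, a rotation vector about the tool's x, y, z in degrees, a list of three. In form: [{"gripper": gripper, "travel": [x, y, z], "rotation": [ax, ay, az]}, ...]. A call has 1 to 12 rows; each row shifts and turns the commanded pose from where the row before left it, along the tool's axes as they then stand; what a row does not reach is not made up. A row lasts 1/12 s, in which the tool goes at most 41.7 mm and 7.16 degrees, less where a joint would pass 70% of its speed; a pose out of reach is approached as far as the arm can. A call is refused whole if a number of a shift passes 41.7 or a number of a turn 7.16, either way. A call with a gripper value outside its range is refused whole. The fingers move at their own pace and stop on an object; "newtons" is the grip in N (left out, the last holds). Time passes only in rows, so rows that do not move let the fingers close. It gives the time, the measured TCP pose, the force and the opening at its end, in the units of the state.
- manip.sense(): the state, without advancing time (a new reading comes with each control period).
- manip.snapshot(name): name is "scene" or "side" or "wrist"; returns the picture (480x640x3 uint8, red, green, blue); there is no depth.
- manip.calibration(name): a dict with "fx", "fy", "cx", "cy" (pixels), "k1" (the pictures are not rectified: a ray, as slopes to the right and down, at radius r is drawn at 1 + k1 r^2 times it, then the intrinsics apply), "cam_to_world" (4x4, takes a point from camera to world coordinates). Camera axes: x right, y down, z forward; pixel columns grow to the right and rows downward; lengths in m; the calibration is good to about 2 mm. A picture is of the moment at which its call begins: read the wrist's pose just before it. calibration takes no time and is no camera call; for the wrist camera it gives the pose at the moment of the call.
- manip.sign_off(): hands the job in, once; it reports no verdict.
The state is a dict: "t": time; "q": joint angles; "qd": joint speeds; "tau": joint torques, N m; "tcp_pos": TCP position; "tool_rot": TCP orientation; "force": force on the tool from outside, world axes, zero at the start; "ft_torque": the same for the moment, N m; "finger_gap": opening from 0.0 (shut) to 1.0 (fully open).
Only numpy, scipy, OpenCV 4.12 (cv2) and the standard library are available. Lean on these libraries where they do the work, as an engineer would, in place of code of your own. Each camera call takes 0.05 s, during which the arm holds its last target. There are 200 camera calls.

## Working session

There is one attempt and no reset: what is moved stays moved. The work goes in short steps, Python scripts to look and compute and a tool call to move; the robot and the scene stay as the last step left them, time stands still between calls to the robot, and variables do not carry over. Pictures are saved under pics/ and viewed, about 8 in all and at most 12, crops included, and the job is handed in when it is done.

Besides the shell and the picture viewer there is one more tool, called after ">>>" in YAML: its name, and indented under it one key for each argument. send_rows: Moves the arm, as the interface text tells. Its arguments: {"type":"object","properties":{"motion":{"type":"array","items":{"type":"object","properties":{"gripper":{"type":"number"},"travel":{"type":"array","items":{"type":"number"}},"rotation":{"type":"array","items":{"type":"number"}}}}},"newtons":{"type":"number"}},"required":["motion"]}

```bash
ls; mkdir -p pics; cat > h.py <<'E'
import numpy as np, cv2
from station import manip
def shot(n,f):
    c=manip.calibration(n); im=manip.snapshot(n); cv2.imwrite(f'pics/{f}.png',im[:,:,::-1]); np.save(f'pics/{f}.npy',c,allow_pickle=True); return im,c
def K(c): return np.array([[c['fx'],0,c['cx']],[0,c['fy'],c['cy']],[0,0,1.]]), np.array([c['k1'],0,0,0.])
def ray(c,u,v):
    k,d=K(c); p=cv2.undistortPointsIter(np.array([[[u,v]]],float),k,d,None,None,(3,100,1e-12)).ravel()
    T=np.array(c['cam_to_world']); return T[:3,3],T[:3,:3]@np.array([p[0],p[1],1])
def at(c,u,v,z):
    o,r=ray(c,u,v); return o+r*(z-o[2])/r[2]
def proj(c,P):
    k,d=K(c); T=np.linalg.inv(np.array(c['cam_to_world'])); q=np.atleast_2d(P)@T[:3,:3].T+T[:3,3]
    return cv2.projectPoints(q,np.zeros(3),np.zeros(3),k,d)[0][:,0]
def load(f): return np.load(f'pics/{f}.npy',allow_pickle=True).item()
E
python3 - <<'E'
from h import *
print(manip.sense())
for n in ['scene','side']:
    im,c=shot(n,n+'0'); print(n,{k:np.round(v,3).tolist() for k,v in c.items()})
E
```

```text
pics
{'t': 0.0, 'q': array([-1.44251028e+00,  5.28462102e-01,  1.43390705e+00, -1.59813025e-05,
        1.18143645e+00, -1.78492909e-01]), 'qd': array([ 1.81701700e-03, -9.99035307e-04,  1.69489125e-03, -7.17559853e-04,
        6.81241860e-04,  7.83193332e-05]), 'tau': array([ 3.41041994e-05, -4.42355525e+01, -1.78024524e+01, -2.93497906e-04,
        8.45317292e-03,  7.95514609e-06]), 'tcp_pos': array([ 0.18867663, -0.59507494,  0.23033463]), 'tool_rot': array([ 9.88257812e-01,  1.52791599e-01,  2.03864981e-05, -1.10631098e-03]), 'force': array([-0.18116295, -0.91102354,  0.54404989]), 'ft_torque': array([-0.01136587,  0.0223803 , -0.06387501]), 'finger_gap': 1.000202422837237}
scene {'fx': 542.208, 'fy': 542.208, 'cx': 322.964, 'cy': 233.886, 'k1': -0.171, 'cam_to_world': [[-0.845, -0.395, 0.361, -0.01], [-0.535, 0.609, -0.586, 0.811], [0.011, -0.688, -0.725, 1.123], [0.0, 0.0, 0.0, 1.0]]}
side {'fx': 486.563, 'fy': 486.563, 'cx': 317.57, 'cy': 241.464, 'k1': -0.063, 'cam_to_world': [[0.996, -0.005, 0.091, 0.388], [-0.087, -0.352, 0.932, -1.162], [0.027, -0.936, -0.351, 0.536], [0.0, 0.0, 0.0, 1.0]]}
```

View pics/scene0.png

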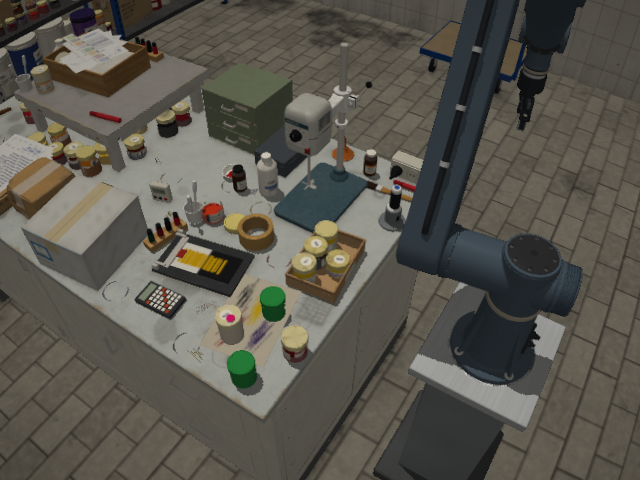

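View pics/side0.png

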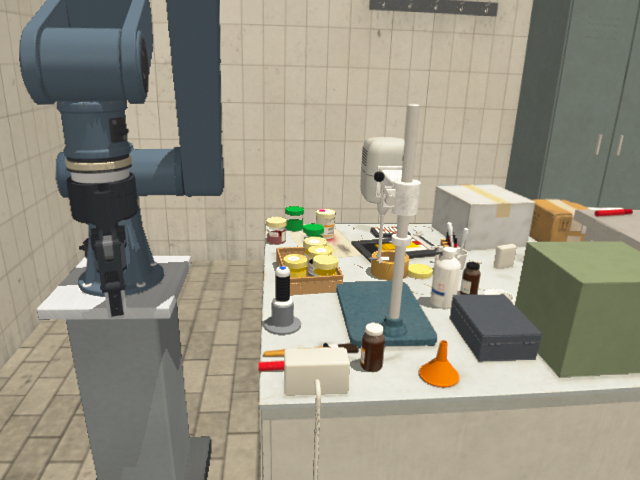

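The scene view shows the white jar's lid at about (230,314) with its dab at (231,318), the red jar's lid at (294,340), green look-alikes at (273,302) and (242,368), the tray around (327,263) and the reader at about (395,205). The side view shows the reader at (283,290) and the tray at (308,270). I'll enlarge the important parts.

```bash
python3 - <<'E'
from h import *
a=cv2.imread('pics/scene0.png')
x=cv2.resize(a[280:380,200:330],None,fx=5,fy=5,interpolation=2)[:,:]
y=cv2.resize(a[170:310,280:430],None,fx=4,fy=4,interpolation=2)
cv2.imwrite('pics/c1.png',x);cv2.imwrite('pics/c2.png',y)
E
```

```text
(no output)
```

View pics/c1.png

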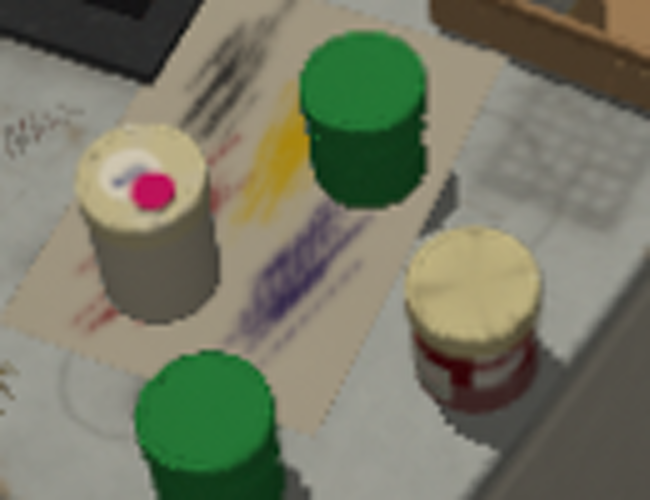

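View pics/c2.png

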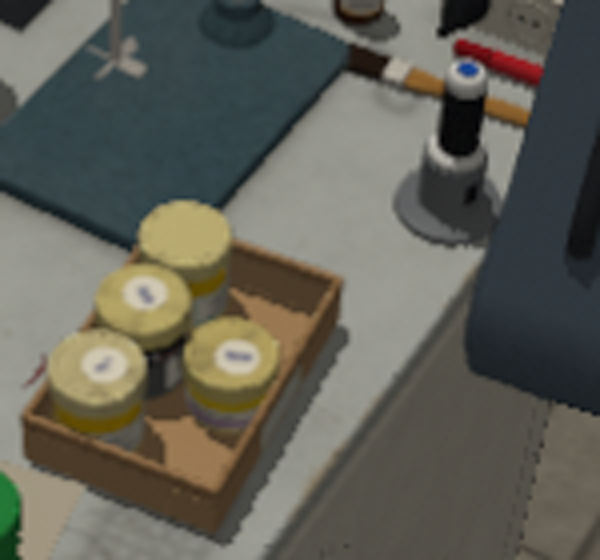

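The first crop shows the white lid centred at (228.5,315.7), its dab at (230.6,318.4), the red lid at (294.6,337) and the green lids at (272.6,296) and (241,362). The second crop shows the tray's top corners at (365.5,240.8), (334.3,293) and (286.3,273), and the reader's cap at (396.8,188).

```bash
python3 - <<'E'
from h import *
c=load('scene0')
for n,u,v,z in [('white',228.5,315.7,.086),('dab',230.6,318.4,.086),('red',294.6,337,.072),('g1',272.6,296,.072),('g2',241,362.4,.072),('fr',326.3,228.3,.076),('fm',315.8,244.3,.076),('fl',304,261.5,.076),('short',338,258.3,.054),('tNR',365.5,240.8,.045),('tNL',334.3,293,.045),('tFL',286.3,273,.045),('reader',396.8,187.5,.134)]:
    print(n,np.round(at(c,u,v,z)[:2],4))
w=manip.calibration('wrist');T=np.array(w['cam_to_world']);s=manip.sense();
from scipy.spatial.transform import Rotation as R
r=R.from_quat(s['tool_rot']).as_matrix();print(np.round(r,3));print(np.round(r.T@(T[:3,3]-s['tcp_pos']),4),np.round(r.T@T[:3,:3],3),w['fx'],w['cx'],w['cy'])
E
```

```text
white [0.5504 0.3132]
dab [0.5416 0.3165]
red [0.3946 0.27  ]
g1 [0.5049 0.2026]
g2 [0.4563 0.3896]
fr [ 0.5148 -0.0576]
fm [0.507  0.0067]
fl [0.5001 0.0727]
short [ 4.424e-01 -1.000e-04]
tNR [ 0.416  -0.1012]
tNL [0.3946 0.0959]
tFL [0.5317 0.1079]
reader [ 0.4058 -0.248 ]
[[ 0.953  0.302 -0.   ]
 [ 0.302 -0.953  0.002]
 [ 0.    -0.002 -1.   ]]
[ 0.0753 -0.0006 -0.1417] [[ 0.    -0.955 -0.296]
 [ 1.     0.    -0.   ]
 [ 0.    -0.296  0.955]] 395.27560985629674 323.66800916924524 236.4979401832581
```

```bash
cat >> h.py <<'E'
from scipy.spatial.transform import Rotation as R
def go(*pts):  # tool-axes deltas (mm) through points, from measured pose
    s=manip.sense(); r=R.from_quat(s['tool_rot']).as_matrix(); p=s['tcp_pos']
    print('yaw',np.round(np.degrees(np.arctan2(r[1,0],r[0,0])),2),'pos',np.round(p,4),'F',np.round(s['force'],1),'gap',round(s['finger_gap']*85.4,1),'t',s['t'])
    for q in pts: print('to',q,np.round(r.T@(np.array(q)-p)*1000,1)); p=np.array(q)
E
python3 - <<'E'
from h import *
c=load('scene0')
for u,v in [(277,212),(312,231),(368,180)]: print(np.round(at(c,u,v,.022)[:2],3))
c2=load('side0'); s=manip.sense(); r=R.from_quat(s['tool_rot']).as_matrix()
print('tip proj', proj(c2,[s['tcp_pos']+r@np.array([0,y,z])/1000 for y in(-50,0,50) for z in (0,-13)]).round(1).tolist())
a=cv2.imread('pics/side0.png'); cv2.imwrite('pics/c3.png',cv2.resize(a[220:330,60:170],None,fx=5,fy=5,interpolation=2))
# tool yaw 6.2 from now
y=np.radians(6.2); r=np.array([[np.cos(y),np.sin(y),0],[np.sin(y),-np.cos(y),0],[0,0,-1]])
p=s['tcp_pos']
for q in [(.45,-.30,.28),(.46,.1,.28),(.40,.27,.22)]: print(np.round(r.T@(np.array(q)-p)*1000,1)); p=np.array(q)
E
```

```text
[ 0.697 -0.08 ]
[ 0.57  -0.071]
[ 0.544 -0.35 ]
tip proj [[117.4, 292.6], [116.2, 284.1], [118.5, 309.2], [117.2, 300.2], [119.7, 328.3], [118.4, 318.8]]
[ 291.6 -265.2  -49.6]
[  53.1 -396.6    0. ]
[ -41.3 -175.5   60. ]
```

View pics/c3.png

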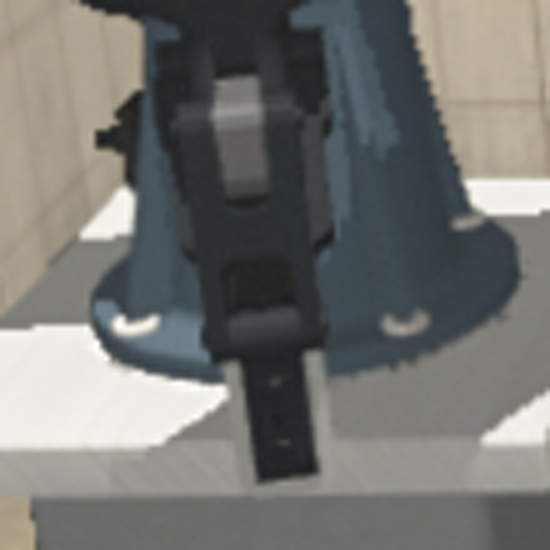

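The crop shows the open fingertip at about (117,316), some 15 mm behind the TCP. So the TCP is the tip with the fingers shut. Moving.

>>> send_rows:
  motion:
    - {"gripper": 85,"travel": [0,0,0],"rotation": [0,0,5.7]}
    - {"gripper": 85,"travel": [0,0,0],"rotation": [0,0,5.7]}
    - {"gripper": 85,"travel": [29,-26.5,-5],"rotation": [0,0,0]}
    - {"gripper": 85,"travel": [29,-26.5,-5],"rotation": [0,0,0]}
    - {"gripper": 85,"travel": [29,-26.5,-5],"rotation": [0,0,0]}
    - {"gripper": 85,"travel": [29,-26.5,-5],"rotation": [0,0,0]}
    - {"gripper": 85,"travel": [29,-26.5,-5],"rotation": [0,0,0]}
    - {"gripper": 85,"travel": [29,-26.5,-5],"rotation": [0,0,0]}
    - {"gripper": 85,"travel": [29,-26.5,-5],"rotation": [0,0,0]}
    - {"gripper": 85,"travel": [29,-26.5,-5],"rotation": [0,0,0]}
    - {"gripper": 85,"travel": [29,-26.5,-5],"rotation": [0,0,0]}
    - {"gripper": 85,"travel": [29,-26.5,-5],"rotation": [0,0,0]}

```text
t: 1.1
tcp_pos: [0.4493, -0.2992, 0.2812]
tool_rot: [0.999, 0.054, -0.0, -0.0]
force: [0.9, -0.9, 0.4]
finger_gap: 0.997
```

>>> send_rows:
  motion:
    - {"gripper": 85,"travel": [5,-37,0],"rotation": [0,0,0]}
    - {"gripper": 85,"travel": [5,-37,0],"rotation": [0,0,0]}
    - {"gripper": 85,"travel": [5,-37,0],"rotation": [0,0,0]}
    - {"gripper": 85,"travel": [5,-37,0],"rotation": [0,0,0]}
    - {"gripper": 85,"travel": [5,-37,0],"rotation": [0,0,0]}
    - {"gripper": 85,"travel": [5,-37,0],"rotation": [0,0,0]}
    - {"gripper": 85,"travel": [5,-37,0],"rotation": [0,0,0]}
    - {"gripper": 85,"travel": [5,-37,0],"rotation": [0,0,0]}
    - {"gripper": 85,"travel": [0,0,0],"rotation": [0,0,0]}
    - {"gripper": 85,"travel": [0,0,0],"rotation": [0,0,0]}

```text
t: 1.93
tcp_pos: [0.4559, -0.0006, 0.2811]
tool_rot: [0.998, 0.056, -0.0, -0.0]
force: [0.6, 0.1, 0.1]
finger_gap: 0.996
```

```bash
python3 - <<'E'
from h import *
shot('wrist','w0'); go((.46,.1,.28),(.40,.265,.22))
E
```

```text
yaw 6.32 pos [ 0.4563 -0.002   0.2812] F [-0.2 -0.4 -0.8] gap 84.7 t 1.9833
to (0.46, 0.1, 0.28) [  14.9 -101.     1.1]
to (0.4, 0.265, 0.22) [ -41.5 -170.6   59.9]
```

View pics/w0.png

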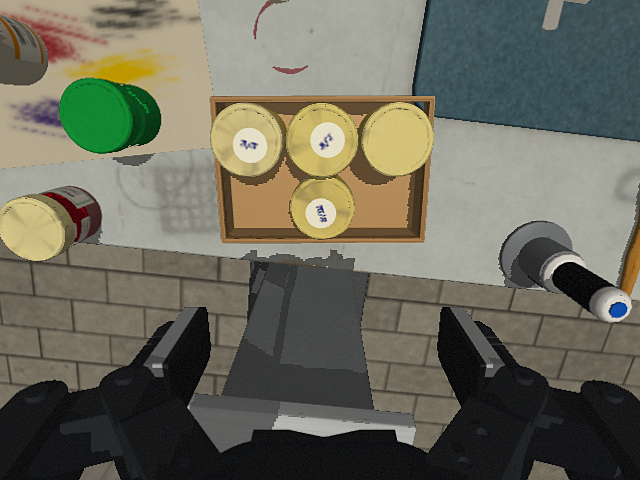

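The wrist view shows the tray's rim corners at (210,97), (436,97), (425,243) and (221,243), and lids at (248,140), (321,140), (397,139) and (321,208). It also shows the red lid at (32,228) and the reader's blue dot at (618,310).

```bash
python3 - <<'E'
from h import *
c=load('w0')
P={n:at(c,u,v,z)[:2] for n,u,v,z in [('TFL',210.5,97,.045),('TFR',436,97,.045),('TNR',425.5,242.5,.045),('TNL',220.5,242.5,.045),('fl',248,140,.076),('fm',321,140,.076),('fr',397.5,139,.076),('short',321.5,208,.054),('red',33,228,.072),('g1',97,116,.072),('reader',618,310,.134)]}
for k,v in P.items(): print(k,v.round(4))
cen=sum(P[k] for k in('TFL','TFR','TNR','TNL'))/4; a=P['TFL']-P['TFR']+P['TNL']-P['TNR']; yw=np.arctan2(-a[0],a[1]); print(cen,np.degrees(yw),np.linalg.norm(a)/2,np.linalg.norm(P['TFL']-P['TNL']+P['TFR']-P['TNR'])/2)
Rz=np.array([[np.cos(yw),-np.sin(yw)],[np.sin(yw),np.cos(yw)]])
for y in(.066,-.066): print('place',cen+Rz@[-.033,y])
E
```

```text
TFL [0.5335 0.1116]
TFR [ 0.5564 -0.0907]
TNR [ 0.4192 -0.1073]
TNL [0.396  0.0976]
fl [0.5021 0.0702]
fm [0.5091 0.0083]
fr [ 0.5172 -0.0565]
short [0.4449 0.0008]
red [0.4002 0.2645]
g1 [0.5073 0.1998]
reader [ 0.4062 -0.2469]
[0.47628745 0.00280908] 6.456287957498531 0.20487425373413345 0.13818727327260194
place [0.43607536 0.06467982]
place [ 0.45091812 -0.06648303]
```

>>> send_rows:
  motion:
    - {"gripper": 85,"travel": [5,-34,0],"rotation": [0,0,0]}
    - {"gripper": 85,"travel": [5,-34,0],"rotation": [0,0,0]}
    - {"gripper": 85,"travel": [5,-34,0],"rotation": [0,0,0]}
    - {"gripper": 85,"travel": [-8,-34,6],"rotation": [0,0,0]}
    - {"gripper": 85,"travel": [-8,-34,6],"rotation": [0,0,0]}
    - {"gripper": 85,"travel": [-8,-34,6],"rotation": [0,0,0]}
    - {"gripper": 85,"travel": [-8,-34,6],"rotation": [0,0,0]}
    - {"gripper": 85,"travel": [-9,-34,6],"rotation": [0,0,0]}
    - {"gripper": 85,"travel": [0,0,0],"rotation": [0,0,0]}
    - {"gripper": 85,"travel": [0,0,0],"rotation": [0,0,0]}

```text
t: 2.82
tcp_pos: [0.4014, 0.265, 0.2508]
tool_rot: [0.998, 0.055, -0.0, 0.0]
force: [0.3, -0.1, 0.4]
finger_gap: 0.995
```

```bash
python3 - <<'E'
from h import *
im,c=shot('wrist','w1'); go((.3946,.27,.13),(.3946,.27,.05))
h=cv2.cvtColor(im,cv2.COLOR_RGB2HSV)
E
```

```text
yaw 6.17 pos [0.4021 0.2643 0.2511] F [ 0.9  1.2 -0.1] gap 84.8 t 2.8667
to (0.3946, 0.27, 0.13) [ -6.8  -6.6 121.1]
to (0.3946, 0.27, 0.05) [ 0.  -0.1 80. ]
```

View pics/w1.png

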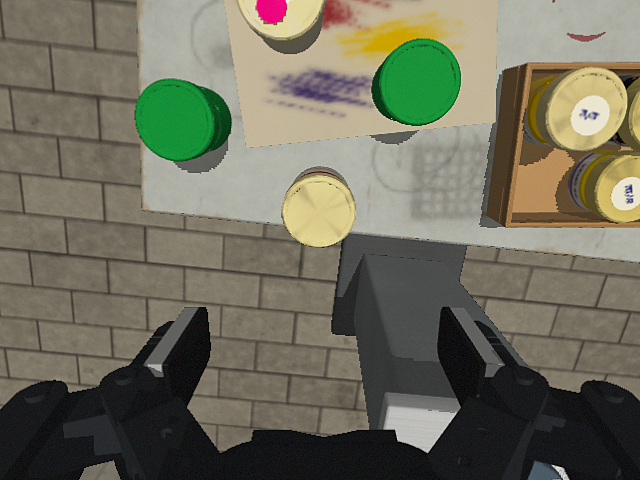

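The view shows the red lid centred at (319,210), nearly between the fingers, and the white jar's dab at (272,9).

```bash
python3 - <<'E'
from h import *
c=load('w1'); p=at(c,319,210,.072); print(p, at(c,272,9,.086)); go((p[0],p[1],.13),(p[0],p[1],.048))
E
```

```text
[0.399664  0.2691305 0.072    ] [0.54086981 0.31662011 0.086     ]
yaw 6.17 pos [0.4021 0.2643 0.2511] F [ 0.9  1.2 -0.1] gap 84.8 t 2.8667
to (np.float64(0.39966399932249086), np.float64(0.2691305043016662), 0.13) [ -1.9  -5.2 121.1]
to (np.float64(0.39966399932249086), np.float64(0.2691305043016662), 0.048) [ 0.  -0.1 82. ]
```

>>> send_rows:
  motion:
    - {"gripper": 85,"travel": [-1,-2.5,25],"rotation": [0,0,0]}
    - {"gripper": 85,"travel": [-1,-2.5,25],"rotation": [0,0,0]}
    - {"gripper": 85,"travel": [0,0,30],"rotation": [0,0,0]}
    - {"gripper": 85,"travel": [0,0,30],"rotation": [0,0,0]}
    - {"gripper": 85,"travel": [0,0,25],"rotation": [0,0,0]}
    - {"gripper": 85,"travel": [0,0,25],"rotation": [0,0,0]}
    - {"gripper": 85,"travel": [0,0,20],"rotation": [0,0,0]}
    - {"gripper": 85,"travel": [0,0,13],"rotation": [0,0,0]}
    - {"gripper": 85,"travel": [0,0,10],"rotation": [0,0,0]}
    - {"gripper": 85,"travel": [0,0,0],"rotation": [0,0,0]}
    - {"gripper": 85,"travel": [0,0,0],"rotation": [0,0,0]}

```text
t: 3.78
tcp_pos: [0.3999, 0.2688, 0.0483]
tool_rot: [0.999, 0.053, 0.0, 0.0]
force: [0.1, 0.6, -0.5]
finger_gap: 0.995
```

>>> send_rows:
  motion:
    - {"gripper": 72,"travel": [0,0,0],"rotation": [0,0,0]}
    - {"gripper": 68,"travel": [0,0,0],"rotation": [0,0,0]}
    - {"gripper": 65,"travel": [0,0,0],"rotation": [0,0,0]}
    - {"gripper": 62,"travel": [0,0,0],"rotation": [0,0,0]}
    - {"gripper": 58,"travel": [0,0,0],"rotation": [0,0,0]}
    - {"gripper": 55,"travel": [0,0,0],"rotation": [0,0,0]}
    - {"gripper": 55,"travel": [0,0,0],"rotation": [0,0,0]}
    - {"gripper": 55,"travel": [0,0,0],"rotation": [0,0,0]}
  newtons: 30

```text
t: 4.45
tcp_pos: [0.3995, 0.2699, 0.0496]
tool_rot: [0.999, 0.054, 0.001, -0.0]
force: [0.6, -3.0, 8.2]
finger_gap: 0.708
```

```bash
python3 - <<'E'
from h import *
shot('wrist','w2'); go((.44,.2,.14))
E
```

```text
yaw 6.23 pos [0.3995 0.2699 0.0496] F [-0.3 -3.3  7.8] gap 60.4 t 4.5
to (0.44, 0.2, 0.14) [ 32.9  73.8 -90.3]
```

View pics/w2.png

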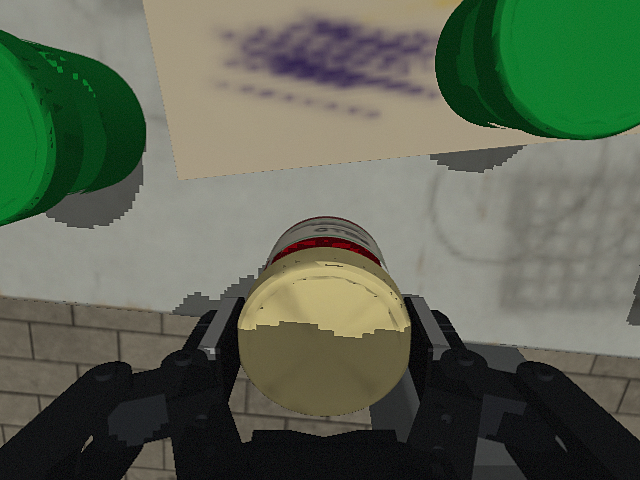

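The view shows the red jar's lid held between the pads, centred near (325,335), with the jar upright.

```bash
python3 - <<'E'
from h import *
c=load('w2'); im=cv2.imread('pics/w2.png')
t=np.linspace(0,2*np.pi,100)
for x in (.395,.3995,.404):
    p=proj(c,np.c_[x+.0315*np.cos(t),.2695+.0315*np.sin(t),0*t+.072]); print(x,p.min(0).round(1),p.max(0).round(1))
m=cv2.inRange(im,(70,120,120),(255,255,255)); 
g=im[380:425,326].astype(int); print([ (380+i,*v) for i,v in enumerate(g) if 28<i<42])
go((.3995,.2695,.14),(.42,.17,.14),(.436,.0647,.14))
E
```

```text
0.395 [234.  269.3] [415.3 427. ]
0.3995 [234.5 256.3] [417.7 417.2]
0.404 [235.1 243. ] [420.  407.1]
[(409, np.int64(61), np.int64(90), np.int64(99)), (410, np.int64(65), np.int64(92), np.int64(102)), (411, np.int64(64), np.int64(92), np.int64(100)), (412, np.int64(63), np.int64(93), np.int64(100)), (413, np.int64(67), np.int64(94), np.int64(100)), (414, np.int64(62), np.int64(93), np.int64(102)), (415, np.int64(53), np.int64(82), np.int64(89)), (416, np.int64(31), np.int64(42), np.int64(44)), (417, np.int64(62), np.int64(72), np.int64(75)), (418, np.int64(61), np.int64(69), np.int64(75)), (419, np.int64(60), np.int64(66), np.int64(72)), (420, np.int64(46), np.int64(55), np.int64(58)), (421, np.int64(46), np.int64(50), np.int64(56))]
yaw 6.23 pos [0.3995 0.2699 0.0496] F [-0.3 -3.3  7.8] gap 60.4 t 4.5
to (0.3995, 0.2695, 0.14) [  0.2   0.4 -90.4]
to (0.42, 0.17, 0.14) [  9.6 101.1   0. ]
to (0.436, 0.0647, 0.14) [  4.5 106.4   0. ]
```

>>> send_rows:
  motion:
    - {"gripper": 55,"travel": [0,0,-6],"rotation": [0,0,0]}
    - {"gripper": 55,"travel": [0,0,-16],"rotation": [0,0,0]}
    - {"gripper": 55,"travel": [0,0,-26],"rotation": [0,0,0]}
    - {"gripper": 55,"travel": [0,0,-26],"rotation": [0,0,0]}
    - {"gripper": 55,"travel": [0,0,-20],"rotation": [0,0,0]}
    - {"gripper": 55,"travel": [0,0,-10],"rotation": [0,0,0]}
    - {"gripper": 55,"travel": [0,0,0],"rotation": [0,0,0]}

```text
t: 5.08
tcp_pos: [0.4, 0.2707, 0.1548]
tool_rot: [0.999, 0.054, 0.003, -0.001]
force: [0.8, 0.1, -1.9]
finger_gap: 0.705
```

>>> send_rows:
  motion:
    - {"gripper": 55,"travel": [1,15,0],"rotation": [0,0,0]}
    - {"gripper": 55,"travel": [1.2,28,0],"rotation": [0,0,0]}
    - {"gripper": 55,"travel": [1.5,36,0],"rotation": [0,0,0]}
    - {"gripper": 55,"travel": [1.5,36,0],"rotation": [0,0,0]}
    - {"gripper": 55,"travel": [1.5,36,0],"rotation": [0,0,0]}
    - {"gripper": 55,"travel": [1.5,36,0],"rotation": [0,0,0]}
    - {"gripper": 55,"travel": [1.5,36,0],"rotation": [0,0,0]}
    - {"gripper": 55,"travel": [1.5,36,0],"rotation": [0,0,0]}
    - {"gripper": 55,"travel": [1.5,36,0],"rotation": [0,0,0]}
    - {"gripper": 55,"travel": [1.2,28,0],"rotation": [0,0,0]}
    - {"gripper": 55,"travel": [0.5,15,0],"rotation": [0,0,0]}
    - {"gripper": 55,"travel": [0,0,0],"rotation": [0,0,0]}

```text
t: 6.08
tcp_pos: [0.4505, -0.0678, 0.1517]
tool_rot: [0.999, 0.052, 0.0, 0.001]
force: [0.2, 0.5, -1.0]
finger_gap: 0.708
```

```bash
python3 - <<'E'
from h import *
shot('wrist','w3'); go((.4508,-.0665,.09),(.4508,-.0665,.054))
E
```

```text
yaw 5.98 pos [ 0.4494 -0.0659  0.1516] F [-0.6  0.6 -1.9] gap 60.1 t 6.1333
to (0.4508, -0.0665, 0.09) [ 1.4  0.8 61.6]
to (0.4508, -0.0665, 0.054) [ 0.  0. 36.]
```

View pics/w3.png

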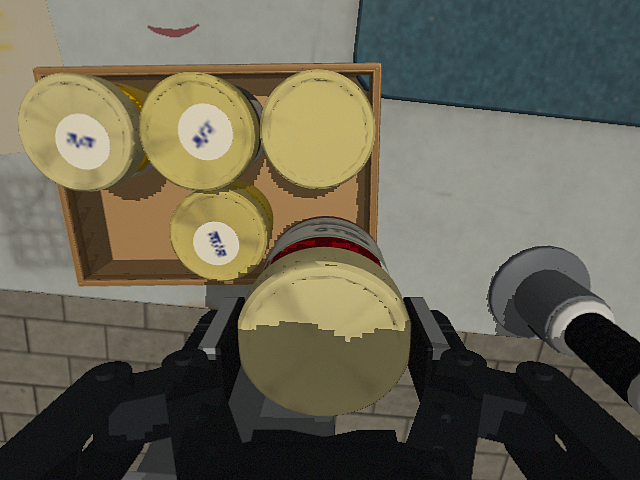

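The view shows the red jar held upright over the right place. The tray's rim corners are at (34,68), (381,63) and (80,286), the short jar's lid at (219,232) and the far-right lid at (318,128).

```bash
python3 - <<'E'
from h import *
c=load('w3')
FL,FR,NL=[at(c,u,v,.045)[:2] for u,v in [(34,68),(381,63.5),(80,286)]]
for n,p in [('FL',FL),('FR',FR),('NL',NL)]: print(n,p.round(4))
cen=(FR+NL)/2; a=FL-FR; yw=np.arctan2(-a[0],a[1]); print(cen,np.degrees(yw),np.linalg.norm(a),np.linalg.norm(FL-NL))
Rz=lambda yw: np.array([[np.cos(yw),-np.sin(yw)],[np.sin(yw),np.cos(yw)]])
print('placeR',cen+Rz(yw)@[-.033,-.066]); yw=np.radians(6.4);print(cen+Rz(yw)@[-.033,-.066])
for n,u,v,z in [('short',219,232,.054),('fr',318,128,.076),('fm',201,130,.076)]: print(n,at(c,u,v,z).round(4))
print(np.round(R.from_quat(manip.sense()['tool_rot']).as_matrix(),4).tolist())
E
```

```text
FL [0.5336 0.111 ]
FR [ 0.5567 -0.0898]
NL [0.3962 0.0948]
[0.47646199 0.00249316] 6.5705609205783135 0.20210003696004508 0.138318240695061
placeR [ 0.4512309  -0.06684942]
[ 0.45102459 -0.066774  ]
short [ 0.4477 -0.0012  0.054 ]
fr [ 0.518  -0.0574  0.076 ]
fm [0.5105 0.0044 0.076 ]
[[0.9946, 0.1043, -0.001], [0.1043, -0.9946, 0.0006], [-0.0009, -0.0007, -1.0]]
```

>>> send_rows:
  motion:
    - {"gripper": 55,"travel": [0.7,0.4,10],"rotation": [0,0,0]}
    - {"gripper": 55,"travel": [0.7,0.4,16],"rotation": [0,0,0]}
    - {"gripper": 55,"travel": [0,0,16],"rotation": [0,0,0]}
    - {"gripper": 55,"travel": [0,0,12],"rotation": [0,0,0]}
    - {"gripper": 55,"travel": [0,0,8],"rotation": [0,0,0]}
    - {"gripper": 55,"travel": [0,0,8],"rotation": [0,0,0]}
    - {"gripper": 55,"travel": [0,0,8],"rotation": [0,0,0]}
    - {"gripper": 55,"travel": [0,0,6],"rotation": [0,0,0]}
    - {"gripper": 55,"travel": [0,0,4],"rotation": [0,0,0]}
    - {"gripper": 55,"travel": [0,0,3],"rotation": [0,0,0]}
    - {"gripper": 55,"travel": [0,0,0],"rotation": [0,0,0]}

```text
t: 7.05
tcp_pos: [0.4524, -0.0654, 0.061]
tool_rot: [0.999, 0.054, 0.001, 0.001]
force: [4.1, -0.6, -0.6]
finger_gap: 0.71
```

>>> send_rows:
  motion:
    - {"gripper": 55,"travel": [0.8,0,0],"rotation": [0,0,0]}
    - {"gripper": 55,"travel": [0,0,0],"rotation": [0,0,0]}

```text
t: 7.22
tcp_pos: [0.4522, -0.0653, 0.0612]
tool_rot: [0.999, 0.054, 0.0, 0.0]
force: [3.7, -1.9, -1.5]
finger_gap: 0.705
```

>>> send_rows:
  motion:
    - {"gripper": 55,"travel": [0,0,3],"rotation": [0,0,0]}
    - {"gripper": 55,"travel": [0,0,2],"rotation": [0,0,0]}
    - {"gripper": 55,"travel": [0,0,0],"rotation": [0,0,0]}

```text
t: 7.47
tcp_pos: [0.4522, -0.0653, 0.0562]
tool_rot: [0.999, 0.054, 0.0, 0.0]
force: [3.4, 1.3, 0.5]
finger_gap: 0.705
```

>>> send_rows:
  motion:
    - {"gripper": 55,"travel": [0,0,1.5],"rotation": [0,0,0]}
    - {"gripper": 55,"travel": [0,0,0],"rotation": [0,0,0]}

```text
t: 7.63
tcp_pos: [0.4522, -0.0653, 0.0548]
tool_rot: [0.999, 0.054, 0.0, 0.0]
force: [5.4, -0.1, 1.3]
finger_gap: 0.707
```

>>> send_rows:
  motion:
    - {"gripper": 55,"travel": [0,0,1],"rotation": [0,0,0]}
    - {"gripper": 55,"travel": [0,0,0],"rotation": [0,0,0]}

```text
t: 7.8
tcp_pos: [0.4521, -0.0653, 0.054]
tool_rot: [0.999, 0.054, 0.0, 0.0]
force: [5.2, 0.5, 2.7]
finger_gap: 0.708
```

>>> send_rows:
  motion:
    - {"gripper": 55,"travel": [0,0,0.7],"rotation": [0,0,0]}
    - {"gripper": 62,"travel": [0,0,0],"rotation": [0,0,0]}
    - {"gripper": 65,"travel": [0,0,0],"rotation": [0,0,0]}
    - {"gripper": 70,"travel": [0,0,0],"rotation": [0,0,0]}
    - {"gripper": 75,"travel": [0,0,0],"rotation": [0,0,0]}
    - {"gripper": 80,"travel": [0,0,0],"rotation": [0,0,0]}
    - {"gripper": 80,"travel": [0,0,0],"rotation": [0,0,0]}
    - {"gripper": 80,"travel": [0,0,0],"rotation": [0,0,0]}

```text
t: 8.47
tcp_pos: [0.4515, -0.0651, 0.053]
tool_rot: [0.999, 0.054, -0.0, -0.0]
force: [0.7, -0.2, 0.8]
finger_gap: 0.941
```

>>> send_rows:
  motion:
    - {"gripper": 80,"travel": [0,0,-10],"rotation": [0,0,0]}
    - {"gripper": 85,"travel": [0,0,-20],"rotation": [0,0,0]}
    - {"gripper": 85,"travel": [0,0,-30],"rotation": [0,0,0]}
    - {"gripper": 85,"travel": [0,0,-40],"rotation": [0,0,0]}
    - {"gripper": 85,"travel": [0,-15,-40],"rotation": [0,0,0]}
    - {"gripper": 85,"travel": [4,-30,-20],"rotation": [0,0,0]}
    - {"gripper": 85,"travel": [4,-38,0],"rotation": [0,0,0]}
    - {"gripper": 85,"travel": [4,-38,0],"rotation": [0,0,0]}
    - {"gripper": 85,"travel": [4,-38,0],"rotation": [0,0,0]}
    - {"gripper": 85,"travel": [4,-38,0],"rotation": [0,0,0]}
    - {"gripper": 85,"travel": [4,-38,0],"rotation": [0,0,0]}
    - {"gripper": 85,"travel": [4,-38,0],"rotation": [0,0,0]}

```text
t: 9.47
tcp_pos: [0.4495, 0.2107, 0.2122]
tool_rot: [0.999, 0.054, -0.0, 0.0]
force: [-0.2, 0.2, 0.5]
finger_gap: 0.994
```

>>> send_rows:
  motion:
    - {"gripper": 85,"travel": [20,-36,0],"rotation": [0,0,0]}
    - {"gripper": 85,"travel": [20,-32,0],"rotation": [0,0,0]}
    - {"gripper": 85,"travel": [20,-25,0],"rotation": [0,0,0]}
    - {"gripper": 85,"travel": [0,0,0],"rotation": [0,0,0]}
    - {"gripper": 85,"travel": [0,0,0],"rotation": [0,0,0]}

```text
t: 9.88
tcp_pos: [0.4999, 0.3089, 0.2115]
tool_rot: [0.998, 0.055, -0.0, 0.0]
force: [-0.7, -0.4, -0.2]
finger_gap: 0.993
```

```bash
python3 - <<'E'
from h import *
a,_=shot('wrist','w4'); go((.55,.313,.14)); b,_=shot('scene','scene1')
x=cv2.resize(b[170:310,270:420],None,fx=2.7,fy=2.7,interpolation=2)[:378,:400]
y=cv2.resize(a,(400,300))
o=np.zeros((700,400,3),np.uint8); o[:378]=x[:378,:400]; o[390:690]=y
# side by side
o=np.zeros((480,800,3),np.uint8); o[:378,:400]=x; o[:300,400:]=y
cv2.imwrite('pics/m4.png',o[:,:,::-1])
E
```

```text
yaw 6.25 pos [0.499  0.3076 0.2114] F [-0.6 -0.7  0.3] gap 84.9 t 9.9333
to (0.55, 0.313, 0.14) [51.5  0.1 71.3]
```

View pics/m4.png

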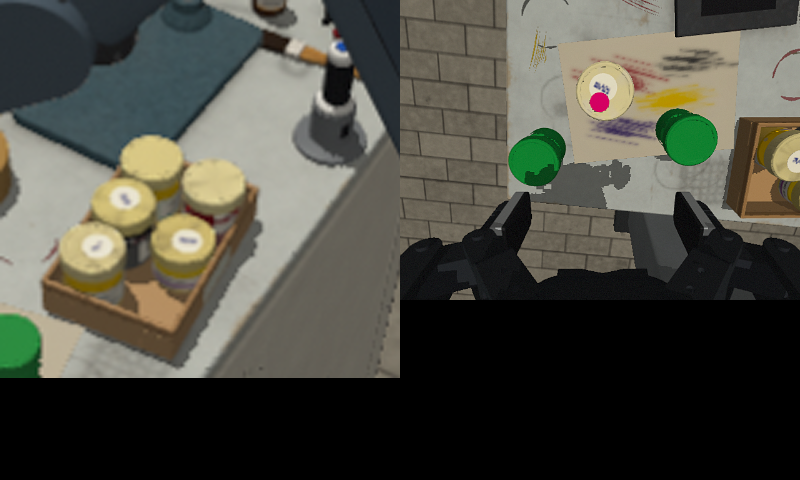

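The red jar stands in the right place, upright among the others. The white lid is at about (328,143) in wrist pixels, and I'll refine that with a mask.

```bash
python3 - <<'E'
from h import *
c=load('w4'); im=cv2.imread('pics/w4.png'); h=cv2.cvtColor(im,cv2.COLOR_BGR2HSV)
m=cv2.inRange(h,(160,150,80),(180,255,255)); ys,xs=np.nonzero(m); print('dab px',xs.mean(),ys.mean(),len(xs)); d=at(c,xs.mean(),ys.mean(),.086); print(d)
m=((h[...,0]>20)&(h[...,0]<34)&(h[...,1]>50)&(h[...,2]>140)).astype(np.uint8); m[:,:230]=0;m[:,400:]=0;m[:80]=0;m[210:]=0
n,l,s,_=cv2.connectedComponentsWithStats(m); i=1+s[1:,4].argmax(); print(s[i])
p=max(cv2.findContours((l==i).astype(np.uint8),0,2)[0],key=len); e=cv2.minEnclosingCircle(p);f=cv2.fitEllipse(cv2.convexHull(p));print(e,f)
q=at(c,*f[0],.086); print('white',q, 'dab dist',np.linalg.norm((d-q)[:2]))
t=np.linspace(0,6.28,60);pp=proj(c,np.c_[q[0]+.0315*np.cos(t),q[1]+.0315*np.sin(t),0*t+.086]);print(pp.min(0),pp.max(0))
go((q[0],q[1],.062))
E
```

```text
dab px 320.371974522293 160.0063694267516 785
[0.54504111 0.31659695 0.086     ]
[ 255   80  145  130 7312]
((327.5, 134.5), 89.90282440185547) ((328.43743896484375, 170.90965270996094), (124.35745239257812, 222.0778045654297), 148.53280639648438)
white [0.53842955 0.31041947 0.086     ] dab dist 0.009048421726347669
[281.68506023 122.23827034] [375.23506254 216.25514204]
yaw 6.18 pos [0.4986 0.3069 0.2115] F [-0.5 -0.4  0.6] gap 84.7 t 9.9833
to (np.float64(0.5384295539408975), np.float64(0.3104194748540889), 0.062) [ 40.3   0.7 149.4]
```

```bash
python3 - <<'E'
from h import *
c=load('w4'); im=cv2.imread('pics/w4.png'); g=cv2.GaussianBlur(cv2.cvtColor(im,cv2.COLOR_BGR2GRAY),(5,5),1)[70:220,250:410]
C=cv2.HoughCircles(g,3,1,10,param1=150,param2=15,minRadius=40,maxRadius=52); print(C[0][:4]+[250,70,0])
h=cv2.cvtColor(im,cv2.COLOR_BGR2HSV); print('row', [(x,*im[144,x]) for x in range(270,386,4) if x<296 or x>360]); print('col',[(y,*im[y,329]) for y in range(84,204,4) if y<112 or y>176])
d=at(c,320.4,160,.086)
for u,v in [(328.8,144),*(C[0][:2,:2]+[250,70])]: q=at(c,u,v,.086); print(q,np.linalg.norm((d-q)[:2]))
E
```

```text
[[328.5        145.5         45.40000153]]
row [(270, np.uint8(138), np.uint8(163), np.uint8(176)), (274, np.uint8(138), np.uint8(163), np.uint8(174)), (278, np.uint8(136), np.uint8(161), np.uint8(172)), (282, np.uint8(107), np.uint8(146), np.uint8(156)), (286, np.uint8(139), np.uint8(194), np.uint8(207)), (290, np.uint8(142), np.uint8(191), np.uint8(206)), (294, np.uint8(140), np.uint8(191), np.uint8(203)), (362, np.uint8(138), np.uint8(192), np.uint8(205)), (366, np.uint8(125), np.uint8(173), np.uint8(184)), (370, np.uint8(141), np.uint8(193), np.uint8(208)), (374, np.uint8(128), np.uint8(166), np.uint8(169)), (378, np.uint8(88), np.uint8(100), np.uint8(147)), (382, np.uint8(98), np.uint8(111), np.uint8(152))]
col [(84, np.uint8(141), np.uint8(166), np.uint8(176)), (88, np.uint8(139), np.uint8(163), np.uint8(176)), (92, np.uint8(136), np.uint8(160), np.uint8(173)), (96, np.uint8(124), np.uint8(146), np.uint8(167)), (100, np.uint8(133), np.uint8(186), np.uint8(198)), (104, np.uint8(135), np.uint8(184), np.uint8(197)), (108, np.uint8(143), np.uint8(197), np.uint8(211)), (180, np.uint8(142), np.uint8(194), np.uint8(206)), (184, np.uint8(145), np.uint8(196), np.uint8(208)), (188, np.uint8(143), np.uint8(194), np.uint8(207)), (192, np.uint8(92), np.uint8(128), np.uint8(138)), (196, np.uint8(117), np.uint8(118), np.uint8(129)), (200, np.uint8(103), np.uint8(86), np.uint8(98))]
[0.55603155 0.3121939  0.086     ] 0.011827084422493882
[0.5550481  0.31228054 0.086     ] 0.010885317146775472
```

>>> send_rows:
  motion:
    - {"gripper": 85,"travel": [19,0.3,12],"rotation": [0,0,0]}
    - {"gripper": 85,"travel": [19,0.3,12],"rotation": [0,0,0]}
    - {"gripper": 85,"travel": [19.2,0.3,12],"rotation": [0,0,0]}
    - {"gripper": 85,"travel": [0,0,25],"rotation": [0,0,0]}
    - {"gripper": 85,"travel": [0,0,25],"rotation": [0,0,0]}
    - {"gripper": 85,"travel": [0,0,25],"rotation": [0,0,0]}
    - {"gripper": 85,"travel": [0,0,20],"rotation": [0,0,0]}
    - {"gripper": 85,"travel": [0,0,12],"rotation": [0,0,0]}
    - {"gripper": 85,"travel": [0,0,6],"rotation": [0,0,0]}
    - {"gripper": 85,"travel": [0,0,0],"rotation": [0,0,0]}
    - {"gripper": 85,"travel": [0,0,0],"rotation": [0,0,0]}

```text
t: 10.9
tcp_pos: [0.5573, 0.3127, 0.0639]
tool_rot: [0.999, 0.054, 0.0, -0.0]
force: [0.4, -0.6, 1.0]
finger_gap: 0.996
```

>>> send_rows:
  motion:
    - {"gripper": 72,"travel": [0,0,0],"rotation": [0,0,0]}
    - {"gripper": 68,"travel": [0,0,0],"rotation": [0,0,0]}
    - {"gripper": 65,"travel": [0,0,0],"rotation": [0,0,0]}
    - {"gripper": 62,"travel": [0,0,0],"rotation": [0,0,0]}
    - {"gripper": 58,"travel": [0,0,0],"rotation": [0,0,0]}
    - {"gripper": 55,"travel": [0,0,0],"rotation": [0,0,0]}
    - {"gripper": 55,"travel": [0,0,0],"rotation": [0,0,0]}
    - {"gripper": 55,"travel": [0,0,0],"rotation": [0,0,0]}
  newtons: 30

```text
t: 11.57
tcp_pos: [0.5578, 0.3131, 0.0647]
tool_rot: [0.999, 0.054, 0.001, -0.0]
force: [-0.9, -1.4, 4.4]
finger_gap: 0.703
```

```bash
python3 - <<'E'
from h import *
im,c=shot('wrist','w5'); s=manip.sense(); p=s['tcp_pos']
h=cv2.cvtColor(im,cv2.COLOR_RGB2HSV)
m=cv2.inRange(h,(160,150,60),(180,255,255)); ys,xs=np.nonzero(m); print('dab px',xs.mean(),ys.mean(),len(xs)); d=at(c,xs.mean(),ys.mean(),.086); print('dab',d,'rel tcp',d-p)
t=np.linspace(0,6.28,100)
for dx in(-.003,0,.003):
    pp=proj(c,np.c_[p[0]+dx+.0315*np.cos(t),p[1]+.0315*np.sin(t),0*t+.086]); print(dx,pp.min(0).round(),pp.max(0).round())
print([(y,*im[y,326]) for y in range(404,430,2)])
go((.436,.0645,.16))
E
```

```text
dab px 317.69766551856105 344.84998086490623 2613
dab [0.55580672 0.31543073 0.086     ] rel tcp [-0.00202307  0.00233093  0.02122636]
-0.003 [234. 264.] [414. 421.]
0 [234. 255.] [416. 415.]
0.003 [235. 246.] [417. 408.]
[(404, np.uint8(99), np.uint8(93), np.uint8(70)), (406, np.uint8(97), np.uint8(90), np.uint8(64)), (408, np.uint8(96), np.uint8(90), np.uint8(67)), (410, np.uint8(100), np.uint8(94), np.uint8(70)), (412, np.uint8(97), np.uint8(92), np.uint8(69)), (414, np.uint8(98), np.uint8(91), np.uint8(68)), (416, np.uint8(105), np.uint8(98), np.uint8(75)), (418, np.uint8(156), np.uint8(147), np.uint8(124)), (420, np.uint8(159), np.uint8(150), np.uint8(125)), (422, np.uint8(63), np.uint8(65), np.uint8(63)), (424, np.uint8(78), np.uint8(77), np.uint8(72)), (426, np.uint8(74), np.uint8(76), np.uint8(71)), (428, np.uint8(76), np.uint8(74), np.uint8(70))]
yaw 6.2 pos [0.5578 0.3131 0.0648] F [-0.2 -1.3  6. ] gap 60.3 t 11.6167
to (0.436, 0.0645, 0.16) [-147.7  234.   -95.6]
```

>>> send_rows:
  motion:
    - {"gripper": 55,"travel": [0,0,-6],"rotation": [0,0,0]}
    - {"gripper": 55,"travel": [0,0,-16],"rotation": [0,0,0]}
    - {"gripper": 55,"travel": [0,0,-26],"rotation": [0,0,0]}
    - {"gripper": 55,"travel": [0,0,-26],"rotation": [0,0,0]}
    - {"gripper": 55,"travel": [0,0,-22],"rotation": [0,0,0]}
    - {"gripper": 55,"travel": [0,0,-14],"rotation": [0,0,0]}
    - {"gripper": 55,"travel": [0,0,0],"rotation": [0,0,0]}

```text
t: 12.2
tcp_pos: [0.5588, 0.314, 0.1769]
tool_rot: [0.999, 0.054, 0.003, -0.001]
force: [-0.6, 0.4, -2.2]
finger_gap: 0.705
```

>>> send_rows:
  motion:
    - {"gripper": 55,"travel": [-7,11,0],"rotation": [0,0,0]}
    - {"gripper": 55,"travel": [-13,21,0],"rotation": [0,0,0]}
    - {"gripper": 55,"travel": [-18,30,0],"rotation": [0,0,0]}
    - {"gripper": 55,"travel": [-18,30,0],"rotation": [0,0,0]}
    - {"gripper": 55,"travel": [-18,30,0],"rotation": [0,0,0]}
    - {"gripper": 55,"travel": [-18,30,0],"rotation": [0,0,0]}
    - {"gripper": 55,"travel": [-18,30,0],"rotation": [0,0,0]}
    - {"gripper": 55,"travel": [-16,26,0],"rotation": [0,0,0]}
    - {"gripper": 55,"travel": [-11,17,0],"rotation": [0,0,0]}
    - {"gripper": 55,"travel": [-7,9,0],"rotation": [0,0,0]}
    - {"gripper": 55,"travel": [0,0,0],"rotation": [0,0,0]}
    - {"gripper": 55,"travel": [0,0,0],"rotation": [0,0,0]}

```text
t: 13.2
tcp_pos: [0.4389, 0.065, 0.1728]
tool_rot: [0.999, 0.053, -0.0, -0.0]
force: [-0.0, 0.2, -0.8]
finger_gap: 0.704
```

```bash
python3 - <<'E'
from h import *
shot('wrist','w6'); go((.440,.0647,.12),(.44,.0647,.076))
print(np.round(R.from_quat(manip.sense()['tool_rot']).as_matrix(),4).tolist())
E
```

```text
yaw 6.16 pos [0.4395 0.0654 0.173 ] F [-0.2  0.4 -3.5] gap 60.4 t 13.25
to (0.44, 0.0647, 0.12) [ 0.3  0.8 53. ]
to (0.44, 0.0647, 0.076) [-0.  0. 44.]
[[0.9942, 0.1073, 0.0006], [0.1073, -0.9942, 0.0005], [0.0007, -0.0004, -1.0]]
```

View pics/w6.png

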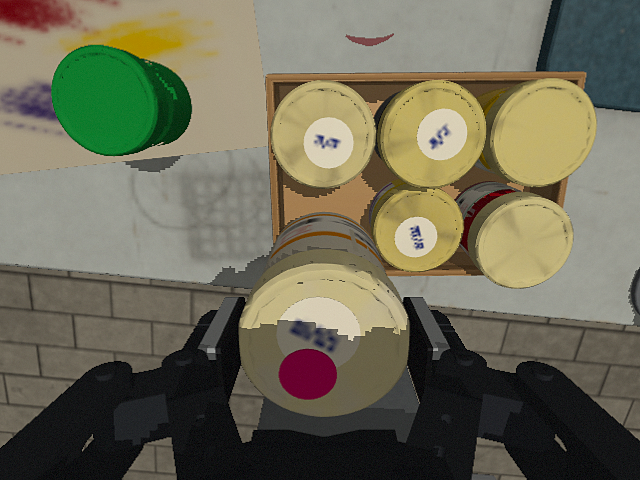

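The view shows the white jar held upright over the left place, its dab at (308,374) and the lid's lower edge at about row 416. The red jar stands upright in its place.

```bash
python3 - <<'E'
from h import *
c=load('w6'); im=cv2.imread('pics/w6.png'); p=np.array([.4395,.0654,.173]); z=p[2]+.0213
h=cv2.cvtColor(im,cv2.COLOR_BGR2HSV); m=cv2.inRange(h,(155,150,60),(178,255,255)); m[:330]=0; ys,xs=np.nonzero(m); print('dab',xs.mean(),ys.mean(),len(xs)); d=at(c,xs.mean(),ys.mean(),z); print('dab rel tcp',(d-p).round(4))
t=np.linspace(0,6.28,100)
for dx in(-.003,0,.003):
    pp=proj(c,np.c_[p[0]+dx+.0315*np.cos(t),p[1]+.0315*np.sin(t),0*t+z]); print(dx,pp.min(0).round(),pp.max(0).round())
for col in (326,350,380): print(col,[(y,int(im[y,col].sum())) for y in range(396,428,2)])
for n,u,v,zz in [('FL',267,73,.045),('FR',586,72,.045),('short',417,229,.054),('red',523,238,.076)]: print(n,at(c,u,v,zz).round(4))
E
```

```text
dab 307.3853806228374 373.8196366782007 2312
dab rel tcp [-0.0145  0.0044  0.0213]
-0.003 [233. 262.] [414. 421.]
0 [233. 254.] [415. 414.]
0.003 [233. 245.] [417. 407.]
326 [(396, 269), (398, 274), (400, 263), (402, 277), (404, 274), (406, 275), (408, 272), (410, 271), (412, 271), (414, 271), (416, 247), (418, 147), (420, 154), (422, 149), (424, 153), (426, 153)]
350 [(396, 270), (398, 271), (400, 280), (402, 280), (404, 280), (406, 273), (408, 277), (410, 276), (412, 268), (414, 145), (416, 151), (418, 142), (420, 142), (422, 145), (424, 152), (426, 154)]
380 [(396, 270), (398, 232), (400, 188), (402, 199), (404, 205), (406, 204), (408, 136), (410, 154), (412, 157), (414, 147), (416, 145), (418, 155), (420, 151), (422, 148), (424, 152), (426, 155)]
FL [0.5345 0.1119 0.045 ]
FR [ 0.5568 -0.089   0.045 ]
short [0.4455 0.0019 0.054 ]
red [ 0.4526 -0.0599  0.076 ]
```

>>> send_rows:
  motion:
    - {"gripper": 55,"travel": [0,0.4,10],"rotation": [0,0,0]}
    - {"gripper": 55,"travel": [0,0,16],"rotation": [0,0,0]}
    - {"gripper": 55,"travel": [0,0,16],"rotation": [0,0,0]}
    - {"gripper": 55,"travel": [0,0,12],"rotation": [0,0,0]}
    - {"gripper": 55,"travel": [0,0,9],"rotation": [0,0,0]}
    - {"gripper": 55,"travel": [0,0,8],"rotation": [0,0,0]}
    - {"gripper": 55,"travel": [0,0,8],"rotation": [0,0,0]}
    - {"gripper": 55,"travel": [0,0,8],"rotation": [0,0,0]}
    - {"gripper": 55,"travel": [0,0,6],"rotation": [0,0,0]}
    - {"gripper": 55,"travel": [0,0,4],"rotation": [0,0,0]}
    - {"gripper": 55,"travel": [0,0,0],"rotation": [0,0,0]}

```text
t: 14.17
tcp_pos: [0.4387, 0.0646, 0.0754]
tool_rot: [0.999, 0.054, -0.001, -0.0]
force: [-0.0, 0.5, -1.9]
finger_gap: 0.706
```

>>> send_rows:
  motion:
    - {"gripper": 55,"travel": [0,0,3],"rotation": [0,0,0]}
    - {"gripper": 55,"travel": [0,0,1],"rotation": [0,0,0]}
    - {"gripper": 55,"travel": [0,0,0],"rotation": [0,0,0]}

```text
t: 14.42
tcp_pos: [0.4391, 0.0644, 0.0722]
tool_rot: [0.999, 0.054, 0.0, 0.0]
force: [0.0, 0.5, -1.8]
finger_gap: 0.708
```

Clean, with no contact at the sides. Lowering the rest of the way.

>>> send_rows:
  motion:
    - {"gripper": 55,"travel": [0,0,2],"rotation": [0,0,0]}
    - {"gripper": 55,"travel": [0,0,0.7],"rotation": [0,0,0]}
    - {"gripper": 55,"travel": [0,0,0],"rotation": [0,0,0]}

```text
t: 14.67
tcp_pos: [0.439, 0.0645, 0.0694]
tool_rot: [0.999, 0.054, 0.0, 0.0]
force: [-0.3, -0.4, -2.7]
finger_gap: 0.71
```

>>> send_rows:
  motion:
    - {"gripper": 55,"travel": [0,0,0.7],"rotation": [0,0,0]}
    - {"gripper": 55,"travel": [0,0,0],"rotation": [0,0,0]}

```text
t: 14.83
tcp_pos: [0.4392, 0.0645, 0.0688]
tool_rot: [0.999, 0.054, 0.0, 0.0]
force: [-0.1, 0.4, -1.1]
finger_gap: 0.709
```

>>> send_rows:
  motion:
    - {"gripper": 55,"travel": [0,0,0.7],"rotation": [0,0,0]}
    - {"gripper": 55,"travel": [0,0,0],"rotation": [0,0,0]}

```text
t: 15.0
tcp_pos: [0.4395, 0.0645, 0.0687]
tool_rot: [0.999, 0.054, 0.001, 0.0]
force: [0.1, -0.1, 5.6]
finger_gap: 0.703
```

>>> send_rows:
  motion:
    - {"gripper": 55,"travel": [0,0,0.4],"rotation": [0,0,0]}
    - {"gripper": 55,"travel": [0,0,0],"rotation": [0,0,0]}

```text
t: 15.17
tcp_pos: [0.4395, 0.0644, 0.0687]
tool_rot: [0.999, 0.054, 0.001, 0.0]
force: [-1.3, -0.4, 9.2]
finger_gap: 0.702
```

It's on the floor of the tray. Releasing and rising, then measuring the dab by mask.

>>> send_rows:
  motion:
    - {"gripper": 62,"travel": [0,0,-0.6],"rotation": [0,0,0]}
    - {"gripper": 65,"travel": [0,0,0],"rotation": [0,0,0]}
    - {"gripper": 70,"travel": [0,0,0],"rotation": [0,0,0]}
    - {"gripper": 75,"travel": [0,0,0],"rotation": [0,0,0]}
    - {"gripper": 80,"travel": [0,0,0],"rotation": [0,0,0]}
    - {"gripper": 80,"travel": [0,0,0],"rotation": [0,0,0]}
    - {"gripper": 80,"travel": [0,0,-8],"rotation": [0,0,0]}
    - {"gripper": 85,"travel": [0,0,-15],"rotation": [0,0,0]}
    - {"gripper": 85,"travel": [0,0,-25],"rotation": [0,0,0]}
    - {"gripper": 85,"travel": [0,0,-35],"rotation": [0,0,0]}
    - {"gripper": 85,"travel": [0,0,-35],"rotation": [0,0,0]}
    - {"gripper": 85,"travel": [0,0,-30],"rotation": [0,0,0]}

```text
t: 16.17
tcp_pos: [0.4388, 0.0646, 0.2187]
tool_rot: [0.999, 0.054, 0.001, 0.0]
force: [1.0, 0.0, -0.7]
finger_gap: 0.997
```

>>> send_rows:
  motion:
    - {"gripper": 85,"travel": [-10,0,-20],"rotation": [0,0,0]}
    - {"gripper": 85,"travel": [-10,0,-10],"rotation": [0,0,0]}
    - {"gripper": 85,"travel": [0,0,0],"rotation": [0,0,0]}
    - {"gripper": 85,"travel": [0,0,0],"rotation": [0,0,0]}
    - {"gripper": 85,"travel": [0,0,0],"rotation": [0,0,0]}

```text
t: 16.58
tcp_pos: [0.419, 0.0624, 0.2458]
tool_rot: [0.999, 0.054, -0.0, -0.0]
force: [-0.8, 0.4, 0.0]
finger_gap: 0.99
```

```bash
python3 - <<'E'
from h import *
def dab(im,c,z=.09):
    h=cv2.cvtColor(im,cv2.COLOR_RGB2HSV); m=cv2.inRange(h,(155,150,60),(178,255,255)); n,l,s,cc=cv2.connectedComponentsWithStats(m); i=1+s[1:,4].argmax(); print(s[i],cc[i]); return at(c,*cc[i],z)
im,c=shot('wrist','w7'); print('dab wrist',dab(im,c).round(4))
im,c=shot('scene','scene2'); print('dab scene',dab(im,c).round(4))
go((.42,-.2,.25),(.4062,-.2469,.25))
E
```

```text
[304 194  27  27 565] [316.91681416 206.7079646 ]
dab wrist [0.4252 0.0688 0.09  ]
[176 113  13   8  43] [182.62790698 116.86046512]
dab scene [ 1.1922 -0.2262  0.09  ]
yaw 6.18 pos [0.4189 0.0624 0.2453] F [ 0.7  0.4 -0.2] gap 84.8 t 16.6833
to (0.42, -0.2, 0.25) [-27.2 261.   -4.8]
to (0.4062, -0.2469, 0.25) [-18.8  45.1   0. ]
```

The dab is at (0.4252, 0.0688), which agrees with the prediction from the grasp to about 0.5 mm. Next, the reader.

>>> send_rows:
  motion:
    - {"gripper": 85,"travel": [-3,16,0],"rotation": [0,0,0]}
    - {"gripper": 85,"travel": [-5,30,0],"rotation": [0,0,0]}
    - {"gripper": 85,"travel": [-5,38,0],"rotation": [0,0,0]}
    - {"gripper": 85,"travel": [-5,38,0],"rotation": [0,0,0]}
    - {"gripper": 85,"travel": [-5,38,0],"rotation": [0,0,0]}
    - {"gripper": 85,"travel": [-5,38,0],"rotation": [0,0,0]}
    - {"gripper": 85,"travel": [-6,38,0],"rotation": [0,0,0]}
    - {"gripper": 85,"travel": [-6,34,0],"rotation": [0,0,0]}
    - {"gripper": 85,"travel": [-4,24,0],"rotation": [0,0,0]}
    - {"gripper": 85,"travel": [-2,12,0],"rotation": [0,0,0]}
    - {"gripper": 85,"travel": [0,0,0],"rotation": [0,0,0]}
    - {"gripper": 85,"travel": [0,0,0],"rotation": [0,0,0]}

```text
t: 17.68
tcp_pos: [0.4059, -0.246, 0.2452]
tool_rot: [0.999, 0.053, -0.001, -0.001]
force: [-0.0, -0.5, 0.1]
finger_gap: 0.992
```

```bash
python3 - <<'E'
from h import *
im,c=shot('wrist','w8'); h=cv2.cvtColor(im,cv2.COLOR_RGB2HSV)
m=cv2.inRange(h,(105,140,60),(125,255,255)); n,l,s,cc=cv2.connectedComponentsWithStats(m)
for i in np.argsort(-s[1:,4])[:3]+1: print(s[i],cc[i],at(c,*cc[i],.134).round(4))
print(proj(c,[.4062,-.2469,.134]))
go((.4062,-.2469,.2),(.4062,-.2469,.072))
E
```

```text
[317 222  20  20 323] [326.2879257  231.21981424] [ 0.4063 -0.2469  0.134 ]
[ 30 126   4   6  10] [ 31.3 128. ] [ 0.453  -0.0577  0.134 ]
[ 39 142   1   2   2] [ 39.  142.5] [ 0.4446 -0.0616  0.134 ]
[[326.22559839 231.34369123]]
yaw 6.19 pos [ 0.4058 -0.2452  0.2454] F [-0.3  1.2 -0. ] gap 85.0 t 17.7333
to (0.4062, -0.2469, 0.2) [ 0.2  1.9 45.4]
to (0.4062, -0.2469, 0.072) [  0.2   0.4 128. ]
```

>>> send_rows:
  motion:
    - {"gripper": 85,"travel": [0.4,1.7,15],"rotation": [0,0,0]}
    - {"gripper": 85,"travel": [0,0,25],"rotation": [0,0,0]}
    - {"gripper": 85,"travel": [0,0,30],"rotation": [0,0,0]}
    - {"gripper": 85,"travel": [0,0,30],"rotation": [0,0,0]}
    - {"gripper": 85,"travel": [0,0,30],"rotation": [0,0,0]}
    - {"gripper": 85,"travel": [0,0,20],"rotation": [0,0,0]}
    - {"gripper": 85,"travel": [0,0,15],"rotation": [0,0,0]}
    - {"gripper": 85,"travel": [0,0,8],"rotation": [0,0,0]}
    - {"gripper": 85,"travel": [0,0,0],"rotation": [0,0,0]}
    - {"gripper": 85,"travel": [0,0,0],"rotation": [0,0,0]}
    - {"gripper": 85,"travel": [0,0,0],"rotation": [0,0,0]}

```text
t: 18.65
tcp_pos: [0.4075, -0.2483, 0.0742]
tool_rot: [0.999, 0.054, 0.001, 0.001]
force: [-0.6, -0.4, -0.4]
finger_gap: 0.996
```

```bash
python3 - <<'E'
from h import *
go((.4063,-.2469,.072))
E
```

```text
yaw 6.24 pos [ 0.4075 -0.2483  0.0742] F [-0.6 -0.4 -0.4] gap 85.1 t 18.65
to (0.4063, -0.2469, 0.072) [-1.1 -1.5  2.2]
```

>>> send_rows:
  motion:
    - {"gripper": 85,"travel": [-1,-1.4,1],"rotation": [0,0,0]}
    - {"gripper": 75,"travel": [0,0,0],"rotation": [0,0,0]}
    - {"gripper": 60,"travel": [0,0,0],"rotation": [0,0,0]}
    - {"gripper": 48,"travel": [0,0,0],"rotation": [0,0,0]}
    - {"gripper": 40,"travel": [0,0,0],"rotation": [0,0,0]}
    - {"gripper": 35,"travel": [0,0,0],"rotation": [0,0,0]}
    - {"gripper": 31,"travel": [0,0,0],"rotation": [0,0,0]}
    - {"gripper": 28,"travel": [0,0,0],"rotation": [0,0,0]}
    - {"gripper": 24,"travel": [0,0,0],"rotation": [0,0,0]}
    - {"gripper": 20,"travel": [0,0,0],"rotation": [0,0,0]}
    - {"gripper": 20,"travel": [0,0,0],"rotation": [0,0,0]}
    - {"gripper": 20,"travel": [0,0,0],"rotation": [0,0,0]}
  newtons: 40

```text
t: 19.65
tcp_pos: [0.4058, -0.2474, 0.0724]
tool_rot: [0.999, 0.054, 0.0, 0.0]
force: [-0.2, -0.1, 3.6]
finger_gap: 0.345
```

```bash
python3 - <<'E'
from h import *
im,c=shot('wrist','w9'); h=cv2.cvtColor(im,cv2.COLOR_RGB2HSV)
m=cv2.inRange(h,(105,140,60),(125,255,255)); n,l,s,cc=cv2.connectedComponentsWithStats(m)
for i in np.argsort(-s[1:,4])[:1]+1: print(s[i],cc[i],at(c,*cc[i],.134).round(4))
go((.4063,-.2469,.2)); print(manip.sense()['ft_torque'])
E
```

```text
[ 296  403   55   34 1426] [323.14165498 420.128331  ] [ 0.4084 -0.2465  0.134 ]
yaw 6.18 pos [ 0.4058 -0.2473  0.0724] F [-0.7 -0.1  4.3] gap 29.3 t 19.7
to (0.4063, -0.2469, 0.2) [   0.6   -0.3 -127.6]
[0.04096902 0.10431709 0.03363526]
```

>>> send_rows:
  motion:
    - {"gripper": 20,"travel": [0,0,-5],"rotation": [0,0,0]}
    - {"gripper": 20,"travel": [0,0,-10],"rotation": [0,0,0]}
    - {"gripper": 20,"travel": [0,0,-15],"rotation": [0,0,0]}
    - {"gripper": 20,"travel": [0,0,-18],"rotation": [0,0,0]}
    - {"gripper": 20,"travel": [0,0,-22],"rotation": [0,0,0]}
    - {"gripper": 20,"travel": [0,0,-25],"rotation": [0,0,0]}
    - {"gripper": 20,"travel": [0,0,-20],"rotation": [0,0,0]}
    - {"gripper": 20,"travel": [0,0,-10],"rotation": [0,0,0]}
    - {"gripper": 20,"travel": [0,0,0],"rotation": [0,0,0]}

```text
t: 20.45
tcp_pos: [0.4067, -0.2479, 0.1993]
tool_rot: [0.999, 0.054, 0.002, 0.002]
force: [-0.5, -0.7, -2.2]
finger_gap: 0.341
```

>>> send_rows:
  motion:
    - {"gripper": 20,"travel": [2,-10,0],"rotation": [0,0,0]}
    - {"gripper": 20,"travel": [4,-22,0],"rotation": [0,0,0]}
    - {"gripper": 20,"travel": [6,-34,0],"rotation": [0,0,0]}
    - {"gripper": 20,"travel": [6,-36,0],"rotation": [0,0,0]}
    - {"gripper": 20,"travel": [6,-36,0],"rotation": [0,0,0]}
    - {"gripper": 20,"travel": [6,-36,0],"rotation": [0,0,0]}
    - {"gripper": 20,"travel": [6,-36,0],"rotation": [0,0,0]}
    - {"gripper": 20,"travel": [6,-36,0],"rotation": [0,0,0]}
    - {"gripper": 20,"travel": [5,-32,0],"rotation": [0,0,0]}
    - {"gripper": 20,"travel": [4,-22,0],"rotation": [0,0,0]}
    - {"gripper": 20,"travel": [2,-12,0],"rotation": [0,0,0]}
    - {"gripper": 20,"travel": [0,0,0],"rotation": [0,0,0]}

```text
t: 21.45
tcp_pos: [0.4227, 0.0717, 0.1958]
tool_rot: [0.998, 0.056, -0.002, -0.001]
force: [0.0, -0.2, -1.4]
finger_gap: 0.338
```

```bash
python3 - <<'E'
from h import *
go((.4247,.0688,.165)); print(np.round(R.from_quat(manip.sense()['tool_rot']).as_matrix()[2],4))
E
```

```text
yaw 6.41 pos [0.4227 0.0717 0.1958] F [ 0.  -0.2 -1.4] gap 28.8 t 21.45
to (0.4247, 0.0688, 0.165) [ 1.8  3.1 30.8]
[-0.0041 -0.0017 -1.    ]
```

>>> send_rows:
  motion:
    - {"gripper": 20,"travel": [0,0,10],"rotation": [0,0,0]}
    - {"gripper": 20,"travel": [0,0,10],"rotation": [0,0,0]}
    - {"gripper": 20,"travel": [0,0,5],"rotation": [0,0,0]}
    - {"gripper": 20,"travel": [0,0,0],"rotation": [0,0,0]}
    - {"gripper": 20,"travel": [0,0,0],"rotation": [0,0,0]}
    - {"gripper": 20,"travel": [0,0,0],"rotation": [0,0,0]}

```text
t: 21.95
tcp_pos: [0.4248, 0.0684, 0.1722]
tool_rot: [0.999, 0.054, -0.0, -0.0]
force: [-0.5, 0.6, -1.6]
finger_gap: 0.338
```

```bash
python3 - <<'E'
from h import *
for n in('wrist','side','scene'): shot(n,n+'9')
go((.4247,.0688,.16)); print(np.round(R.from_quat(manip.sense()['tool_rot']).as_matrix()[2],4))
c=load('wrist9');p=manip.sense()['tcp_pos']; print(proj(c,[[.4252,.0688,.09],p+[.0005,0,-.0624]]))
for n in ('side9','scene9'): print(n,proj(load(n),[[.4252,.0688,.09],p+[.0005,0,-.0624],p+[.0005,0,.062]]).round(1).tolist())
E
```

```text
yaw 6.15 pos [0.4251 0.0685 0.1726] F [ 0.5  0.  -1. ] gap 29.2 t 22.1
to (0.4247, 0.0688, 0.16) [-0.4 -0.4 12.6]
[ 9.e-04  2.e-04 -1.e+00]
[[323.85894934 245.07348327]
 [324.50093593 256.07853806]]
side9 [[287.1, 235.3], [287.3, 228.3], [287.6, 182.8]]
scene9 [[330.0, 269.3], [330.1, 263.9], [331.2, 228.5]]
```

>>> send_rows:
  motion:
    - {"gripper": 20,"travel": [-0.3,-0.3,6],"rotation": [0,0,0]}
    - {"gripper": 20,"travel": [0,0,6],"rotation": [0,0,0]}
    - {"gripper": 20,"travel": [0,0,0],"rotation": [0,0,0]}
    - {"gripper": 20,"travel": [0,0,0],"rotation": [0,0,0]}
    - {"gripper": 20,"travel": [0,0,0],"rotation": [0,0,0]}

```text
t: 22.52
tcp_pos: [0.4244, 0.069, 0.16]
tool_rot: [0.999, 0.054, -0.0, -0.0]
force: [-0.6, -0.3, -1.9]
finger_gap: 0.341
```

```bash
python3 - <<'E'
from h import *
o=np.zeros((600,800,3),np.uint8)
for n,(x0,y0,w,hh),(X,Y,f) in [('wrist',(220,140,200,200),(0,0,2)),('side',(252,170,80,80),(400,0,5)),('scene',(290,200,100,100),(0,400,2))]:
    im,c=shot(n,n+'10'); o[Y:Y+hh*f,X:X+w*f]=cv2.resize(im[y0:y0+hh,x0:x0+w],None,fx=f,fy=f,interpolation=2)
cv2.imwrite('pics/m10.png',o[:,:,::-1])
go((.4247,.0688,.1524)); p=manip.sense()['tcp_pos']
print('wrist', proj(load('wrist10'),[[.4252,.0688,.09],p+[.0005,0,-.0624]]).round(1).tolist())
for n in ('side10','scene10'): print(n,proj(load(n),[[.4252,.0688,.09],p+[.0005,0,-.0624],p+[.0005,0,.062]]).round(1).tolist())
E
```

```text
yaw 6.18 pos [0.4246 0.069  0.1603] F [ 1.1  0.4 -1.1] gap 28.8 t 22.6667
to (0.4247, 0.0688, 0.1524) [0.  0.2 7.9]
wrist [[325.0, 251.3], [324.7, 256.1]]
side10 [[287.1, 235.3], [287.1, 232.5], [287.3, 187.3]]
scene10 [[330.0, 269.3], [330.0, 267.3], [331.2, 232.5]]
```

View pics/m10.png

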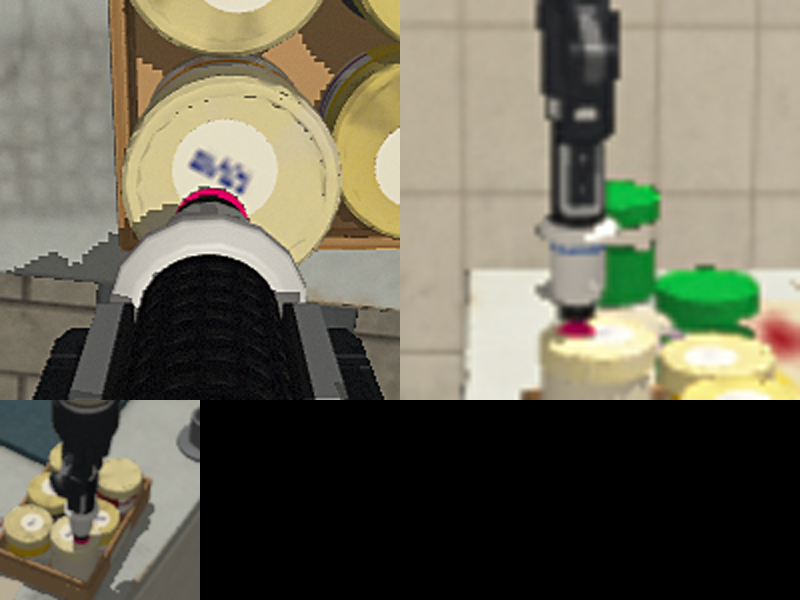

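The last montage shows the reader upright just above the lid, its nose in line with the dab (nose x ≈ 214 against dab 212 in the wrist crop, 578 against 577 in the side crop). Pressing slowly.

>>> send_rows:
  motion:
    - {"gripper": 20,"travel": [0,0,3],"rotation": [0,0,0]}
    - {"gripper": 20,"travel": [0,0,3],"rotation": [0,0,0]}
    - {"gripper": 20,"travel": [0,0,2],"rotation": [0,0,0]}
    - {"gripper": 20,"travel": [0,0,1],"rotation": [0,0,0]}
    - {"gripper": 20,"travel": [0,0,0],"rotation": [0,0,0]}
    - {"gripper": 20,"travel": [0,0,0],"rotation": [0,0,0]}

```text
t: 23.17
tcp_pos: [0.4245, 0.069, 0.1513]
tool_rot: [0.999, 0.054, -0.0, -0.0]
force: [-0.8, 0.5, 1.9]
finger_gap: 0.336
```

>>> send_rows:
  motion:
    - {"gripper": 20,"travel": [0,0,1],"rotation": [0,0,0]}
    - {"gripper": 20,"travel": [0,0,1],"rotation": [0,0,0]}
    - {"gripper": 20,"travel": [0,0,1],"rotation": [0,0,0]}
    - {"gripper": 20,"travel": [0,0,0],"rotation": [0,0,0]}
    - {"gripper": 20,"travel": [0,0,0],"rotation": [0,0,0]}

```text
t: 23.58
tcp_pos: [0.4245, 0.069, 0.1483]
tool_rot: [0.999, 0.054, 0.0, -0.0]
force: [-0.7, 0.2, 3.2]
finger_gap: 0.34
```

>>> send_rows:
  motion:
    - {"gripper": 20,"travel": [0,0,1],"rotation": [0,0,0]}
    - {"gripper": 20,"travel": [0,0,0.9],"rotation": [0,0,0]}
    - {"gripper": 20,"travel": [0,0,0],"rotation": [0,0,0]}
    - {"gripper": 20,"travel": [0,0,0],"rotation": [0,0,0]}
    - {"gripper": 20,"travel": [0,0,0],"rotation": [0,0,0]}
    - {"gripper": 20,"travel": [0,0,0],"rotation": [0,0,0]}

```text
t: 24.08
tcp_pos: [0.4245, 0.069, 0.1464]
tool_rot: [0.999, 0.054, 0.0, -0.0]
force: [-1.0, 1.4, 4.5]
finger_gap: 0.341
```

```bash
python3 - <<'E'
from h import *
f=[]
for i in range(6):
    im,c=shot('wrist','w11'); f.append(manip.sense()['force'])
print(np.mean(f,0).round(2)); go((.4247,.0688,.1465))
b=cv2.imread('pics/side10.png').astype(int); a,_=shot('side','side11'); d=np.abs(a[:,:,::-1].astype(int)-b).sum(2)
ys,xs=np.nonzero(d>90); m=(ys>150); print('changed px box below row 150',xs[m].min() if m.any() else None,xs[m].max(),ys[m].min(),ys[m].max(),m.sum())
E
```

```text
[-1.24  0.19  4.61]
yaw 6.18 pos [0.4245 0.069  0.1463] F [-0.7 -0.   4.5] gap 29.2 t 24.3833
to (0.4247, 0.0688, 0.1465) [ 0.1  0.2 -0.2]
changed px box below row 150 136 301 151 455 585
```

```bash
python3 -c "
from station import manip
print(manip.sign_off())"
```

```text
the job is handed in; nothing more can be done
None
```

The job is handed in at about 24.4 s of the 72 s. The red jar is in the tray's right place and the white jar in the left. The reader is held upright, pressed on the magenta dab.

- **Red jar:** it rubbed lightly in its place on the way down (about 4–5 N sideways). After release, the pictures showed it standing upright among the others.
- **White jar:** it went down without touching the sides, until the tray floor pushed back. The dab measured afterwards was within about 0.5 mm of where the grasp predicted.
- **Reader:** it was upright with the nose in line with the dab to about 1 mm just before contact. The dab is hidden once pressed, so I did not check its centring again after that.
- **Nose:** it is pushed in about 5.3 mm by force (6.0 N of contact) and 6.1 mm by travel, so the two differ by 0.8 mm. Both are past the half-way 4 mm.

The wrist camera gave the red jar's x position 5 mm off the fixed scene camera; I followed the wrist camera and the grasp held. One check was no use: the dab search in the last scene picture found some other object.

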